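Clear the bay and tip the straw carton into it

TASK

Push the blue sugar tin along the counter, still standing, until it is completely clear of the orange taped bay. Then tip over the straw carton that stands at the end of the bay, pushing near the top of its green side, so that it falls flat, green panel up, and lies wholly inside the taped bay. Lift nothing, and leave everything else where it stands.

Things in the scene. Friction and masses are not known exactly. Their poses are not given: they have to be found in the camera images.
- bay: Marked bay, flat on the counter: rectangle of orange tape 10 mm wide round a grey inside, 280 mm long (its x) by 160 mm wide (its y) over the outside of the tape, under 1 mm thick and no obstacle. Origin at its centre on the counter; z up. The carton stands in its -x end and should fall towards its +x end.
- straw_carton: Straw carton, brown cardboard, 55 mm deep (x), 100 mm wide (y), 180 mm high (z), about 0.3 kg, loose, standing at the start inside the -x end of the bay. Origin at the centre of its underside. Its green panel (with a white patch) covers its -x face; pushed there it tips towards its own +x, about the lower +x edge, and balances at about 17 degrees. Its x axis is within about 4 degrees of the bay's x axis.
- carton_mid (a point): Centre of the straw carton's volume, 90 mm above its underside when standing.
- foot_left (a point): Corner of the carton's +x face (the plain one that ends underneath): at the underside, carton +y side (x +27.5, y +50, z 0 mm).
- foot_right (a point): Same face, at the underside, carton -y side (x +27.5, y -50, z 0 mm).
- head_left (a point): Same face, at the top, carton +y side (x +27.5, y +50, z 180 mm).
- head_right (a point): Same face, at the top, carton -y side (x +27.5, y -50, z 180 mm).
- sugar_tin: Sugar tin, blue with aluminium lid, round, 64 mm diameter, 62 mm high, about 0.25 kg, loose, standing in the +x half of the bay. Origin at the centre of its underside. It slides when pushed at or below half its height.
- tea_carton: Bystander: carton of the same size as the straw carton but with a red panel, standing far to the robot's right. Origin at the centre of its underside.
- milk_jug: Bystander: steel jug with a side handle, 72 mm diameter, 85 mm high, to the robot's left, well clear of the bay. Origin at the centre of its underside.
- paper_cup: Bystander: white cup, 76 mm diameter, 100 mm high, beyond the bay's -y side (away from the robot), centre at least 205 mm from the bay's centre line. Origin at the centre of its underside.
- sauce_bottle: Bystander: amber sauce bottle, 60 mm diameter, 150 mm high, to the robot's left. Origin at the centre of its underside.
- bean_jar: Bystander: glass jar with black lid, 80 mm diameter, 120 mm high, to the robot's right. Origin at the centre of its underside.
- bar_spoon: Bystander: steel bar spoon with a wooden handle lying flat on the counter to the robot's right. Origin near the middle of its length, on the counter.
Things that resemble listed ones, but are neither listed nor needed, are in the scene too. Several things look just like the sugar_tin: the one meant starts farthest to the robot's left.

How it is judged:
By the outcome, as a careful person would: the job done as asked, in the order asked, and still so for the second after the job is handed in, with the robot touching nothing.
It also fails if it takes over 50 s, if anything falls off the work surface, if the arm or the gripper's body presses on something with over 40 N, if the wrist force passes 120 N, or if a joint passes its speed limit or range.

ROBOT

A 6-joint arm with a two-finger parallel gripper is mounted at the origin on the work surface. World frame = base frame: x ahead of the robot, y to its left, z up, the work surface at z = 0. Lengths are in m, angles in rad, forces in N, time in s.
With the tool pointing down it reaches from about 0.25 to 0.725 m from the base axis. Payload 4 kg.
Tool frame: the origin (TCP) lies on the centre line of the jaws, within the pads' length; the fingertips stand 22 mm ahead of it and the grasp point (between the pads) lies 3 mm ahead of it; z points along the fingers, y is the line along which they close (so a half turn about z gives the same grasp; the last joint's range is limited). The gripper opens to 85 mm and grips with 20 to 120 N. Pads are 22 mm wide; open, the fingers measure 114 mm over their backs; the gripper's body (76 mm by 85 mm) begins 54 mm behind the grasp point. The pads swing forward as they close: fully open they stand 13 mm farther back than shut.
Start: joints at [-1.305, 0.241, 0.005, 1.335, 0, 1.571], TCP at [0.131, -0.482, 0.224] pointing down, gripper open.
Joint ranges: [-2.72, 2.72], [-1.05, 1.87], [-1.09, 1.28], [-1.99, 2.15], [-1.42, 1.44], [-3.14, 3.14]. Speed limits (rad/s): [2.79, 2.79, 3.14, 3.14, 3.14, 3.14].

INTERFACE

Orientations are given as a unit quaternion [x, y, z, w].
In Python, from workcell import bot gives the robot as it stands.
- The arm moves only by the shell command python3 -m inch 'ROWS'. ROWS is JSON, one flat list of numbers, 7 for each row, row after row: the shift along the world's x, y, z in mm, then the turn, a rotation vector about the world's x, y, z in rad, then the opening in per cent of the stroke, from 0 (shut) to 100 (fully open). A call has 1 to 8 rows; each row is the pose to reach, as a shift and turn from the pose commanded when the call began; what a row does not reach only later rows make up. A row lasts 1/12 s, in which the tool goes at most 41.7 mm and 7.16 degrees, less where a joint would pass 70% of its speed; a pose out of reach is approached as far as the arm can. A call with a gripper value outside its range is refused whole. The fingers move at their own pace and stop on an object; the grip force is fixed at half the most. Time passes only in rows, so rows that repeat a pose let the fingers close. It gives the time, the measured TCP pose, the force, the opening and the grip force at its end, in the units of the state.
- bot.get_obs(): the state, without advancing time (a new reading comes with each control period).
- bot.camera(name): name is "side" or "top"; returns the picture (420x560x3 uint8, blue, green, red); there is no depth.
- bot.camera_info(name): a dict with "intrinsics" (3x3 intrinsics, pixels), "distortion" ([k1, k2, p1, p2, k3] as OpenCV has them; the pictures are not rectified), "camera_from_world" (4x4, takes a point from world to camera coordinates). Camera axes: x right, y down, z forward; pixel columns grow to the right and rows downward; lengths in m; the calibration is good to about 2 mm. A picture is of the moment at which its call begins. camera_info takes no time and is no camera call.
- bot.job_done(): hands the job in; it is judged then, once.
Trained networks look in the newest picture that a camera, given by its name, has taken for a name from the list of things; names that differ only in an ending like _2 or _b are one class to them, and where a whole thing is asked for, a point or a joint stands for the part that bears it (a point fixed in the world has none). Each returns a list of dicts, best first, with "confidence" (0 to 1); they miss things now and then, are a little off and sometimes report something else, mostly with a low value. They report only what shows in the picture. A call takes as long as a camera call. They do not tell look-alikes from the thing itself.
- bot.silhouettes(camera, target): "mask" (420x560 bool, what is visible of it) and "uv" ([column, row] in pixels, amid what is visible of it).
- bot.spot_point(camera, target): "uv" ([column, row] in pixels: a listed point, or the origin of a listed thing).
The state is a dict: "clock": time; "joint_pos": joint angles; "joint_vel": joint speeds; "tau": joint torques, N m; "eef_pos": TCP position; "tool_rot": TCP orientation; "ft_force": force on the tool from outside, world axes, zero at the start; "ft_torque": the same for the moment, N m; "grip_width": finger opening in m; "grasp_force": force on a finger pad.
Only numpy, scipy, OpenCV 4.12 (cv2) and the standard library are available. Lean on these libraries where they do the work, as an engineer would, in place of code of your own. Each camera call takes 0.05 s, during which the arm holds its last target. There are 200 camera calls.

## Working session

There is one attempt and no reset: what is moved stays moved. The work goes in short steps, Python scripts to look and compute and a shell command to move; the robot and the scene stay as the last step left them, time stands still between calls to the robot, and variables do not carry over. Pictures are saved under pics/ and viewed, at most 10 in all, crops included, and the job is handed in when it is done.

```bash
mkdir -p pics; cat > h.py <<'E'
from workcell import bot
import numpy as np, cv2
def ray(c,uv,z):
    i=bot.camera_info(c);K=np.array(i["intrinsics"]);T=np.array(i["camera_from_world"])
    n=cv2.undistortPoints(np.array([[uv]],float),K,np.array(i["distortion"],float))[0,0]
    R=T[:3,:3];o=-R.T@T[:3,3];d=R.T@np.array([n[0],n[1],1.]);return (o+d*(z-o[2])/d[2])
def proj(c,P):
    i=bot.camera_info(c);T=np.array(i["camera_from_world"])
    return cv2.projectPoints(np.array(P,float).reshape(-1,3),cv2.Rodrigues(T[:3,:3])[0],T[:3,3],np.array(i["intrinsics"]),np.array(i["distortion"],float))[0].reshape(-1,2)
E
python3 - <<'E'
from h import *
for c in("top","side"):
    im=bot.camera(c);cv2.imwrite(f"pics/{c}0.png",im)
    T=np.array(bot.camera_info(c)["camera_from_world"]);print(c,(-T[:3,:3].T@T[:3,3]).round(3),T[2,:3].round(2))
    for t,z in(("sugar_tin",0),("straw_carton",0),("foot_left",0),("foot_right",0),("head_left",.18),("head_right",.18),("bay",0),("paper_cup",0),("milk_jug",0),("sauce_bottle",0),("bean_jar",0)):
        for r in bot.spot_point(c,t)[:4]: print(t,np.round(r["uv"],0),round(r["confidence"],2),ray(c,r["uv"],z)[:2].round(3))
E
```

```text
top [ 0.464 -0.048  1.192] [ 0.08  0.01 -1.  ]
sugar_tin [316. 289.] 0.84 [ 0.347 -0.147]
sugar_tin [274. 288.] 0.82 [ 0.348 -0.038]
sugar_tin [245. 207.] 0.77 [0.555 0.045]
sugar_tin [129. 246.] 0.65 [0.445 0.344]
straw_carton [300. 230.] 0.61 [ 0.498 -0.1  ]
foot_left [285. 244.] 0.84 [ 0.463 -0.063]
foot_left [131. 247.] 0.48 [0.443 0.339]
foot_left [314. 142.] 0.41 [ 0.733 -0.133]
foot_right [298. 208.] 0.89 [ 0.558 -0.094]
head_right [303. 202.] 0.57 [ 0.556 -0.098]
head_right [283. 243.] 0.44 [ 0.464 -0.056]
head_right [378. 158.] 0.23 [ 0.661 -0.264]
bay [272. 212.] 0.82 [ 0.544 -0.025]
paper_cup [311. 140.] 0.86 [ 0.739 -0.124]
milk_jug [133. 245.] 0.77 [0.448 0.333]
sauce_bottle [112. 183.] 0.67 [0.61  0.396]
bean_jar [412. 251.] 0.63 [ 0.453 -0.392]
side [0.233 0.968 1.246] [ 0.21 -0.65 -0.73]
sugar_tin [355. 226.] 0.79 [ 0.347 -0.155]
sugar_tin [272. 261.] 0.71 [0.552 0.058]
sugar_tin [345. 255.] 0.62 [ 0.35  -0.034]
sugar_tin [288. 184.] 0.54 [ 0.607 -0.274]
straw_carton [302. 224.] 0.74 [ 0.508 -0.112]
foot_left [307. 239.] 0.72 [ 0.477 -0.056]
foot_right [286. 230.] 0.72 [ 0.551 -0.074]
head_left [311. 202.] 0.76 [ 0.469 -0.042]
head_right [288. 180.] 0.89 [ 0.555 -0.112]
bay [283. 242.] 0.86 [ 0.542 -0.024]
paper_cup [240. 203.] 0.59 [ 0.728 -0.139]
milk_jug [279. 355.] 0.62 [0.435 0.342]
sauce_bottle [207. 355.] 0.9 [0.614 0.4  ]
bean_jar [339. 170.] 0.79 [ 0.455 -0.395]
```

View pics/top0.png

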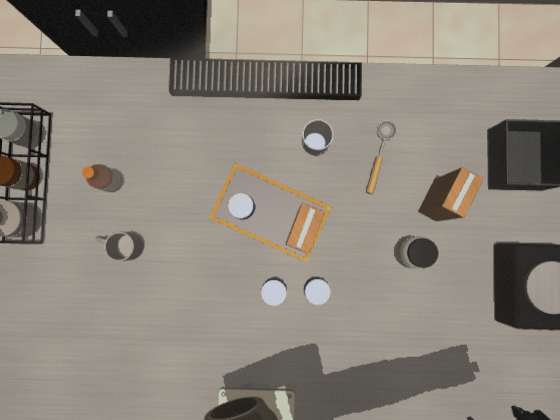

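View pics/side0.png

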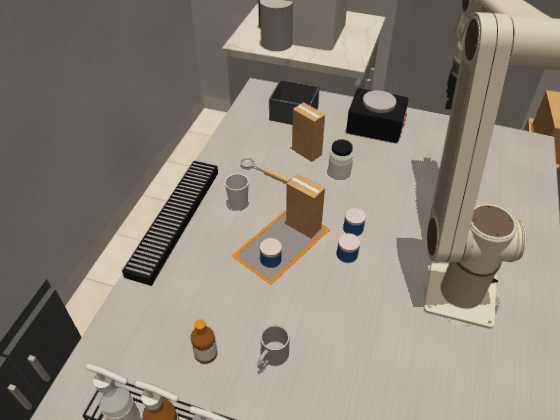

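Top picture: tin look-alikes at (241,206), (274,292) and (317,291). The one at (241,206) is farthest left and the only one in the bay, so it is the one meant. The carton is at (305,228), and the bay corners are at about (236,166), (330,208), (306,260) and (210,217). The side view agrees, with the tin at (271,252). Next I confirm with a rectified, enlarged crop and measure the bay.

```bash
cat >> h.py <<'E'
def rect(c,z,x0=.38,x1=.70,y0=-.22,y1=.20,s=1500):
    # rectified plane image: col = (y1-y)*s, row=(x1-x)*s
    ys=y1-np.arange(int((y1-y0)*s))/s; xs=x1-np.arange(int((x1-x0)*s))/s
    Y,X=np.meshgrid(ys,xs);p=proj(c,np.stack([X,Y,0*X+z],-1)).reshape(X.shape+(2,)).astype(np.float32)
    return cv2.remap(IM[c],p[...,0],p[...,1],cv2.INTER_CUBIC)
IM={}
E
python3 - <<'E'
from h import *
from scipy.optimize import minimize
IM["top"]=cv2.imread("pics/top0.png");IM["side"]=cv2.imread("pics/side0.png")
acc={}
def tape(p,c):
    x,y,th=p;t=np.linspace(-1,1,60);a,b=.135,.075
    L=np.concatenate([np.c_[t*a,0*t+b],np.c_[t*a,0*t-b],np.c_[0*t+a,t*b],np.c_[0*t-a,t*b]])
    R=np.array([[np.cos(th),-np.sin(th)],[np.sin(th),np.cos(th)]]);return L@R.T+[x,y]
for c in IM:
    h=cv2.cvtColor(IM[c],cv2.COLOR_BGR2HSV);m=cv2.inRange(h,(8,150,150),(22,255,255)).astype(np.float32)
    g=cv2.GaussianBlur(m,(0,0),2)
    def cost(p): 
        q=proj(c,np.c_[tape(p,c),np.zeros(240)]).astype(np.float32);return -cv2.remap(g,q[:,:1],q[:,1:],1).mean()
    best=min((minimize(cost,[.544,-.025,t],method="Nelder-Mead",options=dict(initial_simplex=np.array([[.544,-.025,t],[.56,-.025,t],[.544,-.01,t],[.544,-.025,t+.1]]))) for t in(1.0,1.15,1.3)),key=lambda r:r.fun)
    print(c,best.x.round(4),best.fun)
    # tin: mask
    for t in("sugar_tin","straw_carton"):
        for r in bot.silhouettes(c,t)[:1 if t[1]=='t' else 4]: print(t,r["uv"],ray(c,r["uv"],.04).round(3),r["mask"].sum())
v=cv2.cvtColor(IM["top"],cv2.COLOR_BGR2HSV)
a=rect("top",0);cv2.imwrite("pics/crop_top.png",a)
b=rect("top",.18);b=cv2.resize(b[:,300:],None,fx=1.5,fy=1.2);cv2.imwrite("pics/crop_z18.png",rect("top",.18))
E
```

```text
top [ 0.5445 -0.021   1.1693] -114.13245391845703
sugar_tin [239.6, 205.8] [0.555 0.055 0.04 ] 565
sugar_tin [318.7, 288.4] [ 0.353 -0.149  0.04 ] 632
sugar_tin [271.2, 292.1] [ 0.341 -0.031  0.04 ] 564
straw_carton [302.2, 227.4] [ 0.505 -0.105  0.04 ] 1195
side [ 0.5473 -0.0228  1.1682] -99.47481536865234
sugar_tin [269.7, 253.0] [0.557 0.06  0.04 ] 561
sugar_tin [353.8, 220.7] [ 0.351 -0.141  0.04 ] 503
sugar_tin [309.4, 129.9] [ 0.604 -0.53   0.04 ] 1569
straw_carton [302.2, 202.8] [ 0.524 -0.165  0.04 ] 1933
```

View pics/crop_top.png

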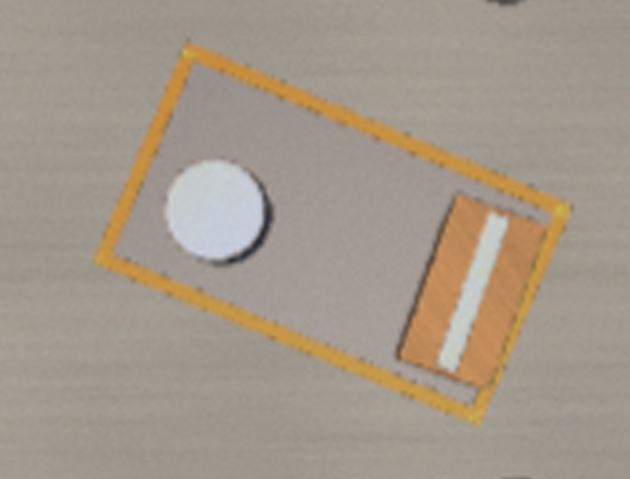

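View pics/crop_z18.png

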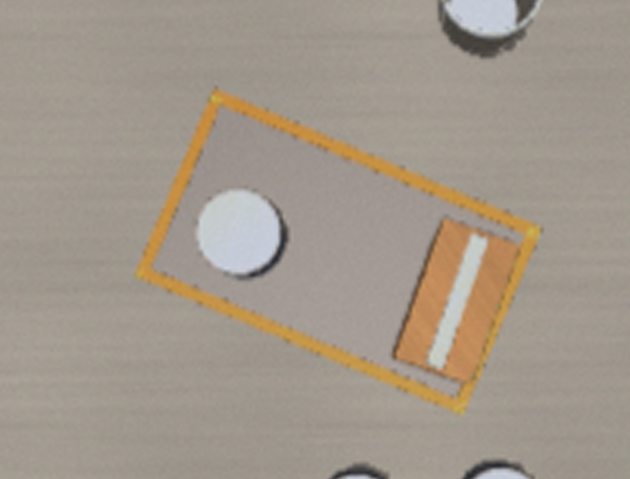

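The enlarged crops confirm it: the tin's lid is at crop (216,210) inside the bay, the straw carton stands at the bay's right end (z=0.18 crop, corners (443,219), (518,243), (467,382), (393,356)), and no other tin is near.

Plan: push the tin with a half-open fork along bay +y.

```bash
cat >> h.py <<'E'
from scipy.spatial.transform import Rotation as Ro
def go(xyz,yaw):
    o=bot.get_obs();R=Ro.from_quat(o["tool_rot"]);y=R.as_matrix()[:,1];cur=np.degrees(np.arctan2(y[1],y[0]))
    d=(yaw-cur+90)%180-90
    print("t",o["clock"],"pos",o["eef_pos"],"toolz",R.as_matrix()[:,2].round(2),"yaw",round(cur,1),"turn",round(np.radians(d),3),"shift mm",((np.array(xyz)-o["eef_pos"])*1000).round(0),"j",np.round(o["joint_pos"],2))
E
python3 -c "
from h import *
go((.617,.0245,.27),67)"
```

```text
t 1.4 pos [ 0.13134439 -0.48243452  0.2236097 ] toolz [-0.  0. -1.] yaw -74.8 turn -0.667 shift mm [486. 507.  46.] j [-1.3   0.24  0.01  1.34 -0.    1.57]
```

```bash
python3 -m inch '[20,20,20,0,0,0.12,45, 40,42,40,0,0,0.24,45, 64,67,60,0,0,0.36,45, 88,92,70,0,0,0.48,45, 112,117,70,0,0,0.6,45, 136,142,70,0,0,0.72,45, 160,167,70,0,0,0.84,45, 184,192,70,0,0,0.96,45]'
python3 -m inch '[25,26,0,0,0,0.12,45, 50,52,0,0,0,0.24,45, 75,78,0,0,0,0.36,45, 100,104,0,0,0,0.48,45, 125,130,0,0,0,0.6,45, 150,156,0,0,0,0.72,45, 175,182,0,0,0,0.84,45, 200,208,0,0,0,0.96,45]'
python3 -c "
from h import *
go((.617,.0245,.045),67)"
```

```text
clock: 2.07
eef_pos: [0.3162, -0.2891, 0.2939]
tool_rot: [0.816, 0.578, 0.0, 0.0]
ft_force: [0.1, -0.9, -0.0]
grip_width: 0.0386
grasp_force: 0.0
clock: 2.73
eef_pos: [0.5163, -0.0809, 0.2937]
tool_rot: [0.457, 0.889, -0.0, 0.0]
ft_force: [-0.3, -1.0, 0.3]
grip_width: 0.0382
grasp_force: 0.0
t 2.7333 pos [ 0.51634224 -0.08087002  0.2937057 ] toolz [ 0. -0. -1.] yaw 35.6 turn 0.548 shift mm [ 101.  105. -249.] j [-0.16  0.27  0.22  1.52 -0.    0.79]
```

```bash
python3 -m inch '[25,26,0,0,0,0.11,45, 50,52,0,0,0,0.22,45, 75,78,0,0,0,0.33,45, 101,105,0,0,0,0.44,45, 101,105,-35,0,0,0.548,45, 101,105,-75,0,0,0.548,45, 101,105,-115,0,0,0.548,45, 101,105,-150,0,0,0.548,45]'
python3 -m inch '[0,0,-35,0,0,0,45, 0,0,-65,0,0,0,45, 0,0,-90,0,0,0,45, 0,0,-105,0,0,0,45, 0,0,-110,0,0,0,45, 0,0,-110,0,0,0,45]'
python3 - <<'E'
from h import *
go((.440+.034,.0995-.0143,.032),67)
cv2.imwrite("pics/s1.png",cv2.resize(bot.camera("side")[140:320,180:400],None,fx=3,fy=3))
E
```

```text
clock: 3.4
eef_pos: [0.6158, 0.023, 0.1409]
tool_rot: [0.202, 0.979, -0.0, -0.001]
ft_force: [0.3, 0.2, -1.1]
grip_width: 0.0384
grasp_force: 0.0
clock: 3.9
eef_pos: [0.615, 0.0225, 0.0318]
tool_rot: [0.203, 0.979, -0.0, -0.002]
ft_force: [-0.5, -0.1, 1.4]
grip_width: 0.0387
grasp_force: 0.0
t 3.9 pos [0.6149928  0.0225132  0.03177692] toolz [-0. -0. -1.] yaw 66.6 turn 0.006 shift mm [-141.   63.    0.] j [0.04 0.61 0.05 1.01 0.   0.44]
```

View pics/s1.png

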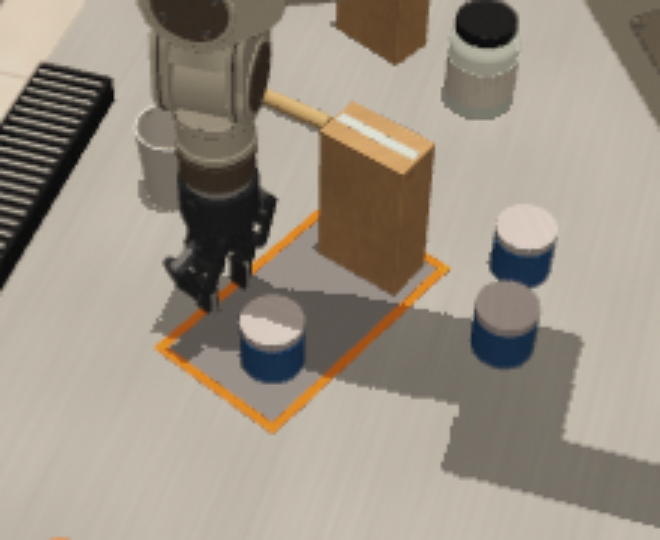

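The picture shows the open fork at crop (210,280), just behind the tin at (272,340), with nothing else touched. Pushing.

```bash
python3 -m inch '[-8,4,0,0,0,0,45, -16,7,0,0,0,0,45, -25,11,0,0,0,0,45, -34,15,0,0,0,0,45, -43,19,0,0,0,0,45, -52,23,0,0,0,0,45, -61,27,0,0,0,0,45, -70,31,0,0,0,0,45]'
python3 -m inch '[-10,4,0,0,0,0,45, -20,9,0,0,0,0,45, -30,13,0,0,0,0,45, -40,18,0,0,0,0,45, -50,22,0,0,0,0,45, -59,26,0,0,0,0,45, -66,29,0,0,0,0,45, -71,32,0,0,0,0,45]'
python3 -m inch '[0,0,0,0,0,0,45, 20,-9,0,0,0,0,45, 45,-19,10,0,0,0,45, 60,-26,45,0,0,0,45, 60,-26,85,0,0,0,45, 60,-26,125,0,0,0,45, 60,-26,165,0,0,0,45, 60,-26,205,0,0,0,45]'
python3 - <<'E'
from h import *
go((.465,-.21,.25),-20)
for c in("top","side"):
    cv2.imwrite(f"pics/{c}2.png",bot.camera(c))
    for r in bot.silhouettes(c,"sugar_tin")[:4]: print(c,np.round(r["uv"]),round(r["confidence"],2),ray(c,r["uv"],.04).round(3))
E
```

```text
clock: 4.62
eef_pos: [0.5466, 0.054, 0.0354]
tool_rot: [0.202, 0.979, 0.0, 0.002]
ft_force: [1.7, 0.2, 0.5]
grip_width: 0.0385
grasp_force: 0.6
clock: 5.28
eef_pos: [0.4753, 0.0858, 0.0345]
tool_rot: [0.202, 0.979, 0.0, 0.001]
ft_force: [2.2, -1.4, 2.8]
grip_width: 0.0384
grasp_force: 1.4
clock: 5.95
eef_pos: [0.5345, 0.0594, 0.2399]
tool_rot: [0.203, 0.979, -0.0, -0.001]
ft_force: [1.5, -1.0, 0.0]
grip_width: 0.0386
grasp_force: 0.0
t 5.95 pos [0.53454422 0.05942681 0.23986289] toolz [-0.  0. -1.] yaw 66.6 turn -1.512 shift mm [ -70. -269.   10.] j [0.11 0.31 0.14 1.4  0.   0.52]
top [317. 287.] 0.83 [ 0.358 -0.144  0.04 ]
top [272. 291.] 0.67 [ 0.344 -0.032  0.04 ]
side [357. 220.] 0.72 [ 0.343 -0.145  0.04 ]
side [348. 248.] 0.66 [ 0.345 -0.028  0.04 ]
side [302. 276.] 0.56 [0.445 0.108 0.04 ]
```

View pics/side2.png

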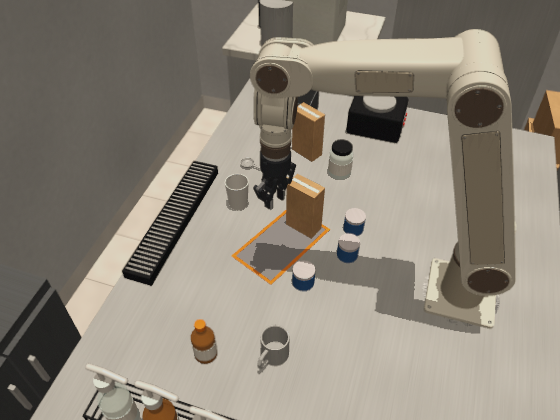

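Side picture: the tin stands at (303,276), just outside the tape. That puts it at bay y ≈ 0.144, about 30 mm clear. Next, round to the carton's green side.

```bash
python3 -m inch '[0,0,40,0,0,-0.12,60, -5,-10,70,0,0,-0.24,60, -10,-35,80,0,0,-0.36,60, -15,-65,80,0,0,-0.48,60, -22,-95,80,0,0,-0.6,60, -30,-125,80,0,0,-0.72,60, -38,-155,80,0,0,-0.84,60, -45,-185,80,0,0,-0.96,60]'
python3 -m inch '[-8,-30,0,0,0,-0.12,60, -16,-60,0,0,0,-0.24,60, -20,-75,0,0,0,-0.36,60, -20,-75,0,0,0,-0.48,60, -20,-75,-10,0,0,-0.552,60, -20,-75,-10,0,0,-0.552,60]'
python3 - <<'E'
from h import *
go((.473,-.177,.16),-20)
IM["top"]=bot.camera("top")
for c in ("top","side"):
  if c=="side": bot.camera(c)
  for t,z in(("head_left",.18),("head_right",.18),("foot_left",0),("foot_right",0)):
    for r in bot.spot_point(c,t)[:1]: print(c,t,np.round(r["uv"]),round(r["confidence"],2),ray(c,r["uv"],z).round(3))
E
```

```text
clock: 6.82
eef_pos: [0.4887, -0.1264, 0.316]
tool_rot: [0.634, 0.773, -0.001, -0.002]
ft_force: [0.2, -0.2, 1.0]
grip_width: 0.0515
grasp_force: 0.0
clock: 7.32
eef_pos: [0.4686, -0.2003, 0.3047]
tool_rot: [0.82, 0.573, -0.002, -0.003]
ft_force: [-0.0, -0.3, -0.3]
grip_width: 0.0513
grasp_force: 0.0
t 7.3167 pos [ 0.4686298  -0.20032081  0.30466609] toolz [-0.01  0.   -1.  ] yaw -20.1 turn 0.002 shift mm [   4.   23. -145.] j [-0.4   0.25  0.22  1.55  0.    1.52]
top head_left [286. 244.] 0.69 [ 0.463 -0.062  0.18 ]
top head_right [300. 202.] 0.78 [ 0.557 -0.091  0.18 ]
top foot_left [285. 243.] 0.8 [ 0.464 -0.063  0.   ]
top foot_right [301. 210.] 0.62 [ 0.552 -0.102  0.   ]
side head_left [313. 200.] 0.76 [ 0.465 -0.053  0.18 ]
side head_right [288. 184.] 0.58 [ 0.553 -0.093  0.18 ]
side foot_left [310. 239.] 0.92 [ 0.468 -0.06   0.   ]
side foot_right [285. 223.] 0.96 [ 0.56  -0.099  0.   ]
```

```bash
python3 -m inch '[0,0,-40,0,0,0,60, 0,0,-80,0,0,0,60, 0,0,-115,0,0,0,60, 0,0,-138,0,0,0,60, 2,7,-145,0,0,0,60, 6,18,-145,0,0,0,60, 11,30,-145,0,0,0,60, 15,42,-145,0,0,0,60]'
python3 -m inch '[2,6,0,0,0,0,60, 4,11,0,0,0,0,60, 6,16,0,0,0,0,60, 7,20,0,0,0,0,60, 9,24,0,0,0,0,60]'
python3 -m inch '[2,5,0,0,0,0,60, 3,9,0,0,0,0,60, 5,14,0,0,0,0,60, 6,18,0,0,0,0,60]'
python3 - <<'E'
from h import *
go((.473,-.177,.16),-20)
cv2.imwrite("pics/s3.png",cv2.resize(bot.camera("side")[100:320,180:420],None,fx=2.5,fy=2.5))
E
```

```text
clock: 8.48
eef_pos: [0.4873, -0.1576, 0.1658]
tool_rot: [0.819, 0.574, 0.001, 0.001]
ft_force: [-0.3, -0.5, -0.0]
grip_width: 0.0513
grasp_force: 0.0
clock: 8.9
eef_pos: [0.4945, -0.1343, 0.164]
tool_rot: [0.819, 0.574, -0.0, 0.0]
ft_force: [-1.7, -0.5, -0.2]
grip_width: 0.0513
grasp_force: 0.3
clock: 9.23
eef_pos: [0.5005, -0.116, 0.1635]
tool_rot: [0.819, 0.574, 0.0, -0.0]
ft_force: [0.3, 0.3, 0.5]
grip_width: 0.0511
grasp_force: 0.2
t 9.2333 pos [ 0.5005356  -0.11601678  0.16354634] toolz [-0.  0. -1.] yaw -20.0 turn 0.0 shift mm [-28. -61.  -4.] j [-0.23  0.3  -0.07  1.2   0.    1.69]
```

View pics/s3.png

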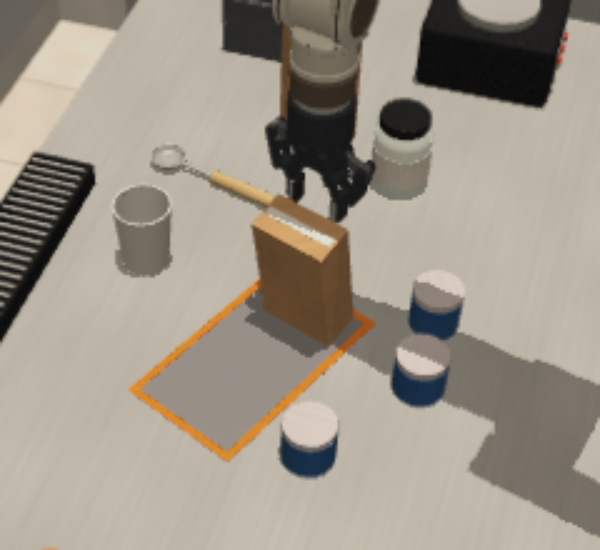

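The carton, at crop (302,260), is leaning forward with its foot in place and both fingertips at its top edge. I keep pushing past the balance point.

```bash
python3 -m inch '[2,5,0,0,0,0,60, 3,9,0,0,0,0,60, 5,14,0,0,0,0,60, 6,18,0,0,0,0,60, 8,23,0,0,0,0,60, 10,28,0,0,0,0,60, 12,33,0,0,0,0,60, 13,37,0,0,0,0,60]'
python3 -m inch '[1,4,0,0,0,0,60, 3,8,0,0,0,0,60, 3,8,0,0,0,0,60, 3,8,0,0,0,0,60, 3,8,0,0,0,0,60, 3,8,0,0,0,0,60]'
python3 -m inch '[-5,-25,30,0,0,0,60, -15,-60,50,0,0,0,60, -25,-95,70,0,0,0,60, -35,-130,80,0,0,0,60, -45,-165,80,0,0,0,60, -55,-200,80,0,0,0,60, -65,-230,80,0,0,0,60, -65,-230,80,0,0,0,60]'
python3 - <<'E'
from h import *
IM["top"]=bot.camera("top");cv2.imwrite("pics/t4.png",rect("top",.0))
cv2.imwrite("pics/s4.png",bot.camera("side"))
for c in IM: pass
for c in("top","side"):
  for t,z in(("head_left",0),("head_right",0),("foot_left",0),("foot_right",0)):
    for r in bot.spot_point(c,t)[:1]: print(c,t,np.round(r["uv"]),round(r["confidence"],2),ray(c,r["uv"],z).round(3))
E
```

```text
clock: 9.95
eef_pos: [0.5137, -0.0788, 0.1636]
tool_rot: [0.819, 0.574, 0.0, -0.0]
ft_force: [-0.4, 0.5, 0.6]
grip_width: 0.0516
grasp_force: 0.0
clock: 10.45
eef_pos: [0.5163, -0.0716, 0.1636]
tool_rot: [0.819, 0.573, -0.0, -0.0]
ft_force: [-0.4, 0.7, 0.5]
grip_width: 0.051
grasp_force: 0.0
clock: 11.12
eef_pos: [0.4492, -0.3068, 0.2435]
tool_rot: [0.821, 0.571, -0.001, 0.001]
ft_force: [0.9, 0.6, 0.3]
grip_width: 0.0514
grasp_force: 0.0
top foot_left [283. 243.] 0.61 [ 0.464 -0.058  0.   ]
top foot_right [312. 143.] 0.38 [ 0.731 -0.126  0.   ]
side head_left [274. 277.] 0.8 [0.527 0.11  0.   ]
side head_right [250. 261.] 0.75 [0.612 0.078 0.   ]
side foot_left [307. 240.] 0.6 [ 0.474 -0.055  0.   ]
```

View pics/t4.png

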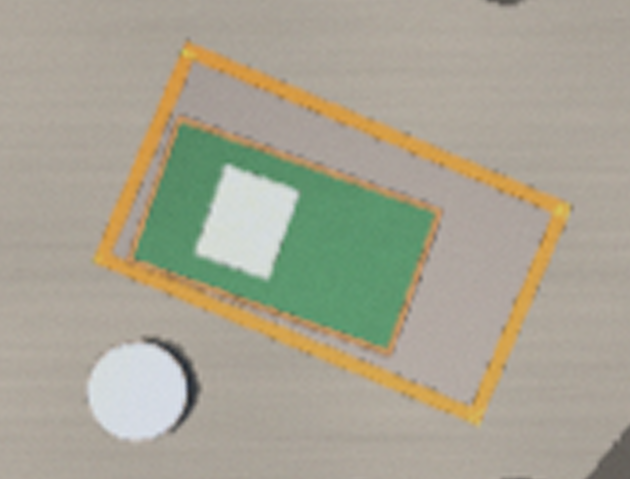

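View pics/s4.png

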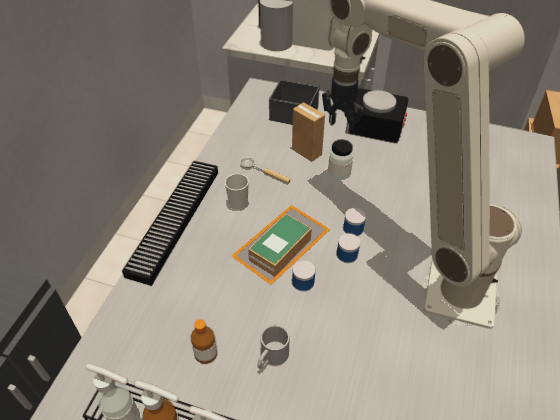

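The pictures show the carton flat, green panel up, at (275,240) in the side view and clear of the tin at rectified (137,390). Its left head corner lies only just at the tape's inner edge (bay y ≈ 0.070, outer edge 0.080). A gentle 8 mm nudge towards bay -y gives a safe margin.

```bash
python3 -m inch '[2,30,0,0,0,0.12,0, 3,65,0,0,0,0.24,0, 5,100,0,0,0,0.36,0, 7,135,0,0,0,0.48,0, 9,170,0,0,0,0.6,0, 11,205,0,0,0,0.72,0, 12,240,0,0,0,0.84,0, 13,275,0,0,0,0.96,0]'
python3 -m inch '[2,30,0,0,0,0.12,0, 3,60,0,0,0,0.24,0, 5,71,0,0,0,0.36,0, 5,71,-10,0,0,0.48,0, 5,71,-30,0,0,0.6,0, 5,71,-60,0,0,0.61,0, 5,71,-85,0,0,0.61,0, 5,71,-90,0,0,0.61,0]'
python3 - <<'E'
from h import *
go((.4669,.039,.048),70)
E
```

```text
clock: 12.28
eef_pos: [0.4641, -0.0243, 0.2438]
tool_rot: [0.459, 0.889, 0.0, 0.0]
ft_force: [0.4, 0.0, -0.8]
grip_width: 0.0001
grasp_force: 0.0
clock: 12.95
eef_pos: [0.4662, 0.0449, 0.1498]
tool_rot: [0.173, 0.985, -0.001, -0.004]
ft_force: [-0.5, 0.5, 0.4]
grip_width: 0.0
grasp_force: 0.0
t 12.95 pos [0.46616236 0.04486734 0.14978865] toolz [-0.01 -0.   -1.  ] yaw 70.0 turn -0.001 shift mm [   1.   -6. -102.] j [ 0.1   0.23 -0.21  1.14 -0.    0.44]
```

```bash
python3 -m inch '[0,-6,-30,0,0,0,0, 0,-6,-60,0,0,0,0, 0,-6,-85,0,0,0,0, 0,-6,-100,0,0,0,0, 0,-6,-102,0,0,0,0]'
python3 -m inch '[5,-2,0,0,0,0,0, 10,-4,0,0,0,0,0, 14,-6,0,0,0,0,0, 17,-7,0,0,0,0,0, 20,-8,0,0,0,0,0, 23,-9,0,0,0,0,0, 25,-11,0,0,0,0,0, 25,-11,0,0,0,0,0]'
python3 -m inch '[17,-7,0,0,0,0,0, 2,0,0,0,0,0,0]'
python3 -m inch '[-16,7,0,0,0,0,0, -16,7,5,0,0,0,0, -16,7,40,0,0,0,0, -16,7,80,0,0,0,0, -16,7,120,0,0,0,0, -20,-20,150,0,0,0,0, -20,-55,150,0,0,0,0, -20,-90,150,0,0,0,0]'

```

```text
clock: 13.37
eef_pos: [0.4674, 0.0386, 0.0496]
tool_rot: [0.174, 0.985, -0.001, -0.002]
ft_force: [-1.3, 0.1, 0.4]
grip_width: -0.0001
grasp_force: 0.0
clock: 14.03
eef_pos: [0.495, 0.0272, 0.0518]
tool_rot: [0.174, 0.985, -0.0, 0.0]
ft_force: [0.3, -0.5, 1.1]
grip_width: 0.0
grasp_force: 0.0
clock: 14.2
eef_pos: [0.5017, 0.0263, 0.0522]
tool_rot: [0.175, 0.985, 0.0, 0.003]
ft_force: [2.1, -0.2, 0.4]
grip_width: 0.0002
grasp_force: 0.0
clock: 14.87
eef_pos: [0.4785, -0.0633, 0.2052]
tool_rot: [0.173, 0.985, 0.0, 0.004]
ft_force: [0.1, 0.1, 0.4]
grip_width: -0.0
grasp_force: 0.0
```

The first row of the third call was relative to the pushed pose, so it nudged the carton farther than I intended. Checking where it lies now.

```bash
python3 - <<'E'
from h import *
IM["top"]=bot.camera("top");im=rect("top",.0);cv2.imwrite("pics/t5.png",im)
h=cv2.cvtColor(rect("top",.055),cv2.COLOR_BGR2HSV);m=cv2.inRange(h,(40,80,40),(90,255,255))
m=cv2.morphologyEx(m,cv2.MORPH_OPEN,np.ones((7,7)));P=cv2.findNonZero(m)
b=cv2.boxPoints(cv2.minAreaRect(cv2.convexHull(P)))
W=np.c_[.7-b[:,1]/1500,.2-b[:,0]/1500];th=1.169;R=np.array([[np.cos(th),-np.sin(th)],[np.sin(th),np.cos(th)]])
print("green corners in bay mm\n",((W-[.5445,-.021])@R*1000).round(1))
E
```

```text
green corners in bay mm
 [[106.6  66.1]
 [112.6 -22.9]
 [ 27.1 -28.6]
 [ 21.2  60.3]]
```

View pics/t5.png

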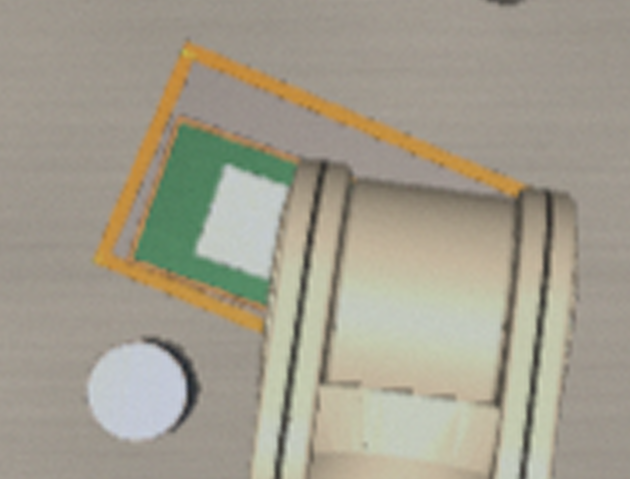

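The carton hardly moved, and its corner is still at rectified (130,262), bay y ≈ 0.069. I'll nudge again in small steps, measuring with numbers only.

```bash
python3 -m inch '[-4,35,10,0,0,0,0, -8,70,10,0,0,0,0, -11,102,0,0,0,0,0, -11,102,-40,0,0,0,0, -11,102,-80,0,0,0,0, -11,102,-120,0,0,0,0, -11,102,-148,0,0,0,0, -11,102,-155,0,0,0,0]'
python3 -m inch '[6,-3,0,0,0,0,0, 12,-5,0,0,0,0,0, 18,-8,0,0,0,0,0, 24,-10,0,0,0,0,0, 29,-12,0,0,0,0,0, 33,-14,0,0,0,0,0]'
python3 -m inch '[2,-1,0,0,0,0,0, 4,-2,0,0,0,0,0, 6,-3,0,0,0,0,0, 6,-3,0,0,0,0,0]'
```

```text
clock: 15.58
eef_pos: [0.4613, 0.0394, 0.0423]
tool_rot: [0.174, 0.985, -0.001, -0.004]
ft_force: [-1.6, 0.2, -0.0]
grip_width: -0.0
grasp_force: 0.0
clock: 16.08
eef_pos: [0.5004, 0.0252, 0.0479]
tool_rot: [0.174, 0.985, 0.0, 0.001]
ft_force: [0.2, 0.3, -0.9]
grip_width: 0.0
grasp_force: 0.0
clock: 16.42
eef_pos: [0.503, 0.0235, 0.0474]
tool_rot: [0.174, 0.985, 0.001, -0.001]
ft_force: [-4.3, 2.6, 7.5]
grip_width: -0.0001
grasp_force: 4.3
```

```bash
cat > m.py <<'E'
from h import *
IM["top"]=bot.camera("top")
h=cv2.cvtColor(rect("top",.055),cv2.COLOR_BGR2HSV);m=cv2.inRange(h,(40,80,40),(90,255,255))
m=cv2.morphologyEx(m,cv2.MORPH_OPEN,np.ones((7,7)));P=cv2.findNonZero(m)[:,0]
W=np.c_[.7-P[:,1]/1500,.2-P[:,0]/1500];th=1.169;R=np.array([[np.cos(th),-np.sin(th)],[np.sin(th),np.cos(th)]])
B=(W-[.5445,-.021])@R*1000
for x in(-40,-20,0,20,60,80,100):
    s=B[abs(B[:,0]-x)<2];print(x,len(s),s.min(0).round(1)[1] if len(s) else '',s.max(0).round(1)[1] if len(s) else '')
print("max",B.max(0).round(1),"min",B.min(0).round(1),bot.get_obs()["ft_force"])
E
python3 m.py
```

```text
-40 802 -32.2 56.9
-20 440 -30.5 23.2
0 98 -29.5 -17.9
20 89 -28.6 -18.0
60 0  
80 17 -24.2 -19.7
100 120 -23.5 -9.9
max [112.1  56.9] min [-61.4 -33. ] [-4.00552713  2.57637918  7.98972751]
```

```bash
python3 -m inch '[-6,3,0,0,0,0,0, -12,5,0,0,0,0,0, -15,6,6,0,0,0,0, -15,6,12,0,0,0,0, -10,4,12,0,0,0,0, -4,2,12,0,0,0,0]'
python3 -m inch '[3,-1,0,0,0,0,0, 6,-2,0,0,0,0,0, 8,-3,0,0,0,0,0, 8,-3,0,0,0,0,0]'; python3 m.py
```

```text
clock: 16.97
eef_pos: [0.5009, 0.0245, 0.0592]
tool_rot: [0.174, 0.985, 0.0, 0.001]
ft_force: [0.5, 0.2, -0.4]
grip_width: -0.0003
grasp_force: 0.0
clock: 17.3
eef_pos: [0.5088, 0.0212, 0.0583]
tool_rot: [0.174, 0.985, -0.0, -0.0]
ft_force: [-0.1, -0.2, 0.5]
grip_width: -0.0001
grasp_force: 0.0
-40 788 -31.9 56.7
-20 384 -30.5 15.1
0 19 -29.2 -24.7
20 0  
60 0  
80 0  
100 0  
max [112.   56.7] min [-61.2 -33. ] [-0.24201283 -0.06278639  1.22303112]
```

```bash
cat > ms.py <<'E'
from h import *
cur=bot.camera("side")
th=1.169;R=np.array([[np.cos(th),-np.sin(th)],[np.sin(th),np.cos(th)]])
for n,im in(("s4",cv2.imread("pics/s4.png")),("now",cur)):
    IM["side"]=im
    h=cv2.cvtColor(rect("side",.055),cv2.COLOR_BGR2HSV);m=cv2.inRange(h,(40,80,40),(90,255,255));m=cv2.morphologyEx(m,cv2.MORPH_OPEN,np.ones((5,5)));P=cv2.findNonZero(m)[:,0]
    B=(np.c_[.7-P[:,1]/1500,.2-P[:,0]/1500]-[.5473,-.0228])@R*1000
    print(n,[(x,B[abs(B[:,0]-x)<2][:,1].min().round(1),B[abs(B[:,0]-x)<2][:,1].max().round(1)) for x in(-50,-30,-10,10,30,50,70,90,105) if (abs(B[:,0]-x)<2).any()],B.min(0).round(1),B.max(0).round(1))
for t in("foot_left","head_left","head_right","foot_right"):
    for r in bot.spot_point("side",t)[:1]: print(t,r["confidence"],(R.T@(ray("side",r["uv"],0)[:2]-[.5473,-.0228])*1000).round(0))
E
python3 ms.py
```

```text
s4 [(-50, np.float64(-32.0), np.float64(55.8)), (-30, np.float64(-31.2), np.float64(56.8)), (-10, np.float64(-29.5), np.float64(58.9)), (10, np.float64(-29.2), np.float64(59.8)), (30, np.float64(-27.8), np.float64(60.7)), (50, np.float64(-26.6), np.float64(62.0)), (70, np.float64(-24.9), np.float64(62.8)), (90, np.float64(-24.0), np.float64(63.8)), (105, np.float64(-22.8), np.float64(64.7))] [-60.5 -32.3] [111.2  64.9]
now [(-50, np.float64(26.5), np.float64(55.8)), (-30, np.float64(27.7), np.float64(56.8)), (-10, np.float64(-29.8), np.float64(58.9)), (10, np.float64(-29.8), np.float64(59.8)), (30, np.float64(-27.8), np.float64(60.7)), (50, np.float64(-26.6), np.float64(62.3)), (70, np.float64(-24.9), np.float64(62.8)), (90, np.float64(-23.7), np.float64(63.8)), (105, np.float64(-23.1), np.float64(64.9))] [-60.5 -30.8] [111.5  64.9]
foot_left 0.56 [-66.  46.]
head_left 0.55 [-197. -242.]
head_right 0.93 [113. -36.]
```

```bash
python3 - <<'E'
from h import *
im=bot.camera("side");o=bot.get_obs();p=np.array(o["eef_pos"]);print(p)
for dz in range(40,-60,-5):
    u=proj("side",[p+[0,0,dz/1000]])[0];print(dz,u.round(0),im[int(u[1]),int(u[0])-6:int(u[0])+7:2].max(-1))
ch="".join
g=im[225:275,255:310]
h=cv2.cvtColor(g,cv2.COLOR_BGR2HSV)
for r in range(0,50,2):
    print(225+r,ch('G' if (40<=a[0]<=90 and a[1]>80) else '#' if a[2]<60 else 'o' if (8<=a[0]<=22 and a[1]>150) else 'b' if(a[0]<25 and a[1]>80) else 'w' if a[2]>190 else '.' for a in h[r]))
E
```

```text
[0.50817476 0.02163078 0.05859744]
40 [290. 234.] [ 49  28  28  21  25 101  83]
35 [290. 235.] [22 24 23 21 30 81 83]
30 [290. 237.] [22 22 21 22 54 81 84]
25 [290. 238.] [25 23 26 22 83 81 84]
20 [290. 239.] [49 23 24 22 84 81 85]
15 [290. 240.] [109  26  23  21  85  81  85]
10 [290. 241.] [161  87  29  24  84  81  84]
5 [290. 242.] [164 162  50  27  83  83  84]
0 [290. 243.] [163 161 131  55  83  85 115]
-5 [290. 244.] [161 163 106  84  84  87 127]
-10 [290. 245.] [162 160  85  86  84 113  89]
-15 [290. 247.] [162 106  83  84  84 127  92]
-20 [290. 248.] [157  85  84  83 113  88  93]
-25 [290. 249.] [105  85  85  83 128  92  94]
-30 [290. 250.] [84 83 86 93 93 93 94]
-35 [290. 251.] [ 83  85  85 130  93  93  92]
-40 [290. 252.] [84 83 99 94 94 93 92]
-45 [289. 253.] [ 83  88 136  93  93  91  91]
-50 [289. 254.] [ 91 128 114  93  93  90  89]
-55 [289. 255.] [162 129  93  93  94  89  90]
225 ww..w.www..woooob.b.GGGG#..##################GGGGG.b...
227 w..w.ww..boooobbbGGGGGG....#################GGGGGGGGG.b
229 .....w.boooo..b.GGG.G.....###############GGGGGGGGGGGG.b
231 ....wooooo..b.G
[... 600 characters left out ...]
GGGG.......GGGGGGbbbbbbbbbbbb...ooooo...
253 bbb.GGGGGGGGGGGGGGGGGG..GGGGG..bbbbbbbbbbbb..oooob.....
255 bbbbbb.GGGGGGGGGGGGGGGGGGGG..bbbbbbbbbbbb..oooob.......
257 bbbbbbbbb..GGGGGGGGGGGGGGG.bbbbbbbbbbbb.boooob.........
259 ...bbbbbbbbb.GGGGGGGGGG..bbbbbbbbbbbb.ooooob...........
261 bb....bbbbbbbbb..GGGGG.bbbbbbbbbbbb.ooooob...wwwwwwwww.
263 bbbbb....bbbbbbbbbb..bbbbbbbbbbbb.ooooo..wwwwwwwwwwwwww
265 ..bbbbbb....bbbbbbbbbbbbbbbbbbb.oooob..wwwwwwwwwwwwwwww
267 ......bbbbb....bbbbbbbbbbbbbbboooob...wwwwwwwwwwwwwwwww
269 .........bbbbb.....bbbbbbbbooooob.....wwwwwwwwwwwwwwwww
271 ooo.........bbbbbb.bbbbboooooob.......wwwwwwwwwwwwwwwww
273 booooo.........bbbbbbboooooob..........wwwwwwwwwwwwwwww
```

The pixel map explains it. The shut fingertips are riding over the panel's top edge, so the earlier nudges never touched the side. The carton's bottom edge clears the tape except at the head corner. I back off, go lower and give one proper gentle nudge.

```bash
python3 -m inch '[0,0,20,0,0,0,0, -15,6,25,0,0,0,0, -30,13,25,0,0,0,0, -42,18,15,0,0,0,0, -42,18,-5,0,0,0,0, -42,18,-20,0,0,0,0, -42,18,-30,0,0,0,0, -42,18,-30,0,0,0,0]'
python3 -m inch '[4,-2,0,0,0,0,0, 8,-3,0,0,0,0,0, 12,-5,0,0,0,0,0, 15,-6,0,0,0,0,0, 18,-8,0,0,0,0,0, 18,-8,0,0,0,0,0]'
python3 m.py | tail -1; python3 ms.py | sed -n 2p | tr -d 'npfloat64'
```

```text
clock: 18.32
eef_pos: [0.4643, 0.0395, 0.0268]
tool_rot: [0.174, 0.985, -0.001, -0.002]
ft_force: [-0.7, 0.3, -0.3]
grip_width: -0.0002
grasp_force: 0.0
clock: 18.82
eef_pos: [0.4851, 0.0314, 0.029]
tool_rot: [0.174, 0.985, 0.0, 0.0]
ft_force: [0.1, 0.1, -0.2]
grip_width: -0.0
grasp_force: 0.0
max [111.1  55.4] min [-62.1 -34.4] [-0.30475132 -0.40361567  0.04913474]
w [(-30, .(-33.0), .(-17.0)), (-10, .(-31.8), .(11.0)), (10, .(-30.2), .(23.8)), (30, .(-28.), .(-17.7)), (50, .(-27.9), .(59.9)), (70, .(-2.7), .(2.3)), (90, .(-25.), .(2.)), (105, .(-2.3), .(.1))] [-.2 -33.9] [111.1  .1]
```

It moved about 1.5 mm, so the contact is real. A further 5 mm, then back off and clear away.

```bash
python3 -m inch '[2,-1,0,0,0,0,0, 4,-2,0,0,0,0,0, 5,-2,0,0,0,0,0, 5,-2,0,0,0,0,0, -5,2,0,0,0,0,0, -14,6,0,0,0,0,0, -14,6,30,0,0,0,0, -14,6,70,0,0,0,0]'
python3 -m inch '[0,0,40,0,0,0,0, 0,0,80,0,0,0,0, -5,-35,110,0,0,0,0, -10,-70,110,0,0,0,0, -20,-105,110,0,0,0,0, -30,-140,110,0,0,0,0, -40,-175,110,0,0,0,0, -50,-210,110,0,0,0,0]'
python3 -m inch '[-10,-38,0,0,0,0,0, -20,-75,0,0,0,0,0, -30,-112,0,0,0,0,0, -30,-112,0,0,0,0,0, -30,-112,0,0,0,0,0]'
python3 m.py; python3 ms.py
python3 - <<'E'
from h import *
for c in("top","side"):
    for t in("sugar_tin","milk_jug","paper_cup","bean_jar","sauce_bottle"):
        for r in bot.spot_point(c,t)[:3]: print(c,t,np.round(r["uv"]),round(r["confidence"],2),ray(c,r["uv"],0)[:2].round(3))
E
```

```text
clock: 19.78
eef_pos: [0.4663, 0.0374, 0.096]
tool_rot: [0.174, 0.985, -0.001, -0.004]
ft_force: [1.0, -0.0, -0.5]
grip_width: -0.0002
grasp_force: 0.0
clock: 20.45
eef_pos: [0.4198, -0.174, 0.2089]
tool_rot: [0.174, 0.985, -0.0, 0.001]
ft_force: [0.6, 0.0, -0.5]
grip_width: -0.0002
grasp_force: 0.0
clock: 20.87
eef_pos: [0.3896, -0.2863, 0.2084]
tool_rot: [0.176, 0.984, -0.0, 0.0]
ft_force: [-0.3, 0.2, -0.0]
grip_width: -0.0001
grasp_force: 0.0
-40 792 -37.2 51.0
-20 799 -36.2 52.8
0 789 -34.9 52.9
20 785 -34.0 54.6
60 215 -31.5 56.7
80 797 -30.6 58.0
100 791 -29.3 58.8
max [110.8  59.6] min [-61.6 -38.5] [-0.47478532  0.20336255 -1.17652913]
s4 [(-50, np.float64(-32.0), np.float64(55.8)), (-30, np.float64(-31.2), np.float64(56.8)), (-10, np.float64(-29.5), np.float64(58.9)), (10, np.float64(-29.2), np.float64(59.8)), (30, np.float64(-27.8), np.float64(60.7)), (50, np.float64(-26.6), np.float64(62.0)), (70, np.float64(-24.9), np.float64(62.8)), (90, np.float64(-24.0), np.float64(63.8)), (105, np.float64(-22.8), np.float64(64.7))] [-60.5 -32.3] [111.2  64.9]
now [(-50, np.float64(-38
[... 529 characters left out ...]
op sugar_tin [224. 251.] 0.87 [0.439 0.095]
top sugar_tin [273. 288.] 0.56 [ 0.347 -0.034]
top milk_jug [131. 246.] 0.59 [0.447 0.339]
top paper_cup [312. 142.] 0.68 [ 0.732 -0.129]
top bean_jar [411. 251.] 0.58 [ 0.453 -0.39 ]
top sauce_bottle [113. 183.] 0.64 [0.61  0.394]
side sugar_tin [346. 254.] 0.83 [ 0.349 -0.035]
side sugar_tin [353. 227.] 0.78 [ 0.353 -0.15 ]
side sugar_tin [303. 284.] 0.56 [0.44  0.107]
side milk_jug [276. 352.] 0.93 [0.447 0.338]
side milk_jug [297. 222.] 0.46 [ 0.525 -0.115]
side milk_jug [307. 153.] 0.29 [ 0.589 -0.449]
side paper_cup [238. 205.] 0.57 [ 0.73  -0.127]
side bean_jar [340. 172.] 0.62 [ 0.45  -0.389]
side sauce_bottle [208. 354.] 0.64 [0.613 0.398]
```

The carton now lies inside the tape's inner edge all round, the tin stands clear of the bay, and the bystanders I re-measured (jug, cup, jar, bottle) have not moved.

```bash
python3 -c "
from workcell import bot
print(bot.job_done())"
```

```text
the job is handed in; nothing more can be done
None
```

Job handed in at about 22 s of the 50 s: the tin stands about 30 mm clear of the bay, and the straw carton lies flat, green panel up, inside the tape after a small 5–6 mm sideways nudge once it had fallen; the tea carton and bar spoon were not re-measured, but the arm went nowhere near them.

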